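Centre the bud vase on its stand

TASK

The little white bud vase is standing off to one side of its small round wooden stand. Without picking it up or pinching it, nudge it with light taps of the fingertips until it stands upright and free in the very middle of the stand, then take the hand away. It is narrow-footed and easily rocked over, so go gently, and leave the stand and everything else on the table where they are.

Things in the scene. Friction and masses are not known exactly. Their poses are not given: they have to be found in the camera images.
- vase: the small white glazed bud vase, loose on the stand, round, 64 mm tall, about 0.10 kg, mass centre 32 mm up. Origin at the centre of its underside, z up. Flat foot 23 mm in diameter; widest low down, at the belly: 36 mm at 14 mm up (33 mm at 9 mm, 34 mm at 20 mm); neck 16 mm at 44 mm; flared lip 30 mm at 62 mm. It starts 18 to 30 mm off the stand's centre, in any direction
- vase_belly (a point): point on the vase's axis at its widest place, 14 mm above its underside. Friction with the stand is about 0.4 to 0.7: a slow level push at this height or lower slides the vase, a push at the neck or lip tips it over, and so does a gripper body that comes against the lip while the fingers work below (lean the fingers in from outside, or keep the body clear)
- stand: the small turned wooden vase stand, loose on the table, about 0.28 kg. Origin at the centre of its underside, z up. Flat round top 92 mm in diameter, 36 mm above the table, without recess or lip; its rim is 10 mm thick, with a 62 mm waist below and an 88 mm foot
- stand_top (a point): centre of the stand's top face, where the centre of the vase's foot belongs; 36 mm above the table
- ashtray: bystander on the mat round the stand: round clear glass ashtray, 100 mm in diameter, 33 mm high. Origin at the centre of its underside
- lighter_case: bystander on the mat round the stand: black plastic lighter case with a steel press button in one end, 64 x 42 x 24 mm, lying flat. Origin at the centre of its underside, x along its length
- bell: bystander on the mat round the stand: small steel hand bell standing on its mouth, mouth 44 mm in diameter, 62 mm high to the top of its handle. Origin at the centre of its mouth
- coasters: bystander on the mat round the stand: pile of round cork coasters, 91 mm in diameter, 21 mm high. Origin at the centre of its underside
- remote: bystander: black television remote lying on the table, 172 x 46 x 18 mm. Origin at the centre of its underside, x along its length
- remote_holder: bystander: wooden remote holder, 124 x 164 mm, 100 mm high, with two remotes standing in it up to 180 mm high. Origin at the centre of its underside
- mug: bystander: blue ceramic mug, 82 mm in diameter, 90 mm high, handle towards its +y. Origin at the centre of its underside
- flower_vase: bystander: the large white ceramic flower vase with artificial flowers, 104 mm in diameter, 225 mm high with the flowers. Origin at the centre of its underside
Mind the look-alikes: they are no part of the job. What is shaped like the vase but orange or purple is not meant.

How it is judged:
At the end, for the whole second after the job is handed in: The vase stands still and upright (within 0.06 rad) on top of the stand, the centre of its foot within 6 mm of the stand's centre (horizontal distance between vase and stand below 0.006 m and angle between vase's own z axis and vertical below 0.06 rad and z of vase in the frame of stand between 0.033 and 0.039 m and linear speed of vase below 0.02 m/s and angular speed of vase below 0.2 rad/s and angle between stand's own z axis and vertical below 0.03 rad); the robot touches nothing.
It fails at once if the vase is lifted off the stand (its underside more than 8 mm above the stand's top) (z of vase in the frame of stand above 0.044 m).
It fails at once if the vase is tipped over (more than 0.4 rad) or falls off the stand (angle between vase's own z axis and vertical above 0.4 rad or z of vase in the frame of stand below 0.025 m).
It fails at once if the vase is struck hard or pinched: the fingers press on it with more than 10 N (contact force between the fingers and vase above 10 N).
It fails at once if the stand is moved more than 15 mm from its place (distance of stand from where it was at the start of the episode above 0.015 m).
It fails at once if another thing on the table is moved more than 20 mm or knocked over (distance of any of ashtray, lighter_case, bell, coasters, remote, remote_holder, mug, flower_vase from where it was at the start of the episode above 0.02 m or angle between any of ashtray, lighter_case, bell, coasters, remote, remote_holder, mug, flower_vase's own z axis and vertical above 0.3 rad).
It also fails if it takes over 42 s, if anything falls off the work surface, if the arm or the gripper's body presses on something with over 40 N, if the wrist force passes 120 N, or if a joint passes its speed limit or range.

ROBOT

A 7-joint arm with a two-finger parallel gripper is mounted at the origin on the work surface. World frame = base frame: x ahead of the robot, y to its left, z up, the work surface at z = 0. Lengths are in m, angles in rad, forces in N, time in s.
With the tool pointing down it reaches from about 0.4 to 0.85 m from the base axis. Payload 10.4 kg.
Tool frame: the origin (TCP) lies at the very end of the fingers, on their centre line; the grasp point (between the pads) lies manip.hold_point_z behind it (manip.hold_point_z is the distance from the TCP to the grasp point, in m); z points along the fingers, y is the direction in which the jaws open and shut (so a half turn about z gives the same grasp; the last joint's range is limited). The gripper opens to 85 mm and grips with 20 to 120 N. Pads are 22 mm wide; open, the fingers measure 114 mm over their backs; the gripper's body (76 mm by 85 mm) begins 54 mm behind the grasp point. The pads swing forward as they close: fully open they stand 13 mm farther back than shut.
Start: joints at [1.174, 0.332, -0.065, 1.46, 0.022, 1.35, -0.088], TCP at [0.228, -0.582, 0.231] pointing down, gripper open.
Joint ranges: [-2.6, 2.6], [-0.5, 2.12], [-1.47, 1.34], [0.16, 2.42], [-1.27, 4.41], [0.06, 2.06], [-2.6, 2.6]. Speed limits (rad/s): [2.22, 2.22, 2.79, 2.79, 3.14, 3.14, 3.14].

INTERFACE

Orientations are given as a unit quaternion [x, y, z, w].
In Python, from workcell import manip gives the robot as it stands.
- The arm moves only by the tool jog_arm, never from a script. Its arguments are lists of equal length, an entry for each row: "translation": the shift along the world's x, y, z in mm, a list of three; "turn": the turn about the world's z in degrees. In form: {"translation": [[x, y, z], ...], "turn": [turn, ...]}. A call has 1 to 12 rows; each row is the pose to reach, as a shift and turn from the pose measured when the call began; what a row does not reach only later rows make up. A row lasts 1/12 s, in which the tool goes at most 41.7 mm and 7.16 degrees, less where a joint would pass 70% of its speed; a pose out of reach is approached as far as the arm can. A call with a gripper value outside its range is refused whole. "grip" is the finger opening in mm, from 0 to 85.4, set as the call begins (left out, the last holds). The fingers move at their own pace and stop on an object; "grip_force" is the grip in N (left out, the last holds). Time passes only in rows, so rows that repeat a pose let the fingers close. It gives the time, the measured TCP pose, the force and the opening at its end, in the units of the state.
- manip.get_obs(): the state, without advancing time (a new reading comes with each control period).
- manip.camera(name): name is "side" or "top" or "wrist"; returns a dict with "frame" (384x512x3 uint8, red, green, blue), "mtx" (3x3 intrinsics, pixels), "pose" (4x4, takes a point from camera to world coordinates). Camera axes: x right, y down, z forward; pixel columns grow to the right and rows downward; lengths in m; the calibration is good to about 2 mm. The wrist camera is an equidistant fisheye: a pixel r from the principal point sees the ray r / f radians off the axis. A picture is of the moment at which its call begins. There is no depth.
- manip.hand_in(): hands the job in, once; it reports no verdict.
Trained networks look in a picture, given as the dict that the camera call returned (one of the last four; its "shot" number tells which), for a name from the list of things; names that differ only in an ending like _2 or _b are one class to them, and where a whole thing is asked for, a point or a joint stands for the part that bears it (a point fixed in the world has none). Each returns a list of dicts, best first, with "confidence" (0 to 1); they miss things now and then, are a little off and sometimes report something else, mostly with a low value. They report only what shows in the picture. A call takes as long as a camera call. They do not tell look-alikes from the thing itself.
- manip.outline_of(picture, label): "mask" (384x512 bool, what is visible of it) and "extent" ([left, top, right, bottom] in pixels, round what is visible of it).
- manip.pinpoint(picture, label): "at" ([column, row] in pixels: a listed point, or the origin of a listed thing).
The state is a dict: "clock": time; "joint_pos": joint angles; "joint_velocities": joint speeds; "tau": joint torques, N m; "position": TCP position; "ee_rot": TCP orientation; "ft_force": force on the tool from outside, world axes, zero at the start; "torque": the same for the moment, N m; "grip_width": opening from 0.0 (shut) to 1.0 (fully open).
Only numpy, scipy, OpenCV 4.12 (cv2) and the standard library are available. Lean on these libraries where they do the work, as an engineer would, in place of code of your own. Each camera call takes 0.05 s, during which the arm holds its last target. There are 200 camera calls.

## Working session

There is one attempt and no reset: what is moved stays moved. The work goes in short steps, Python scripts to look and compute and a tool call to move; the robot and the scene stay as the last step left them, time stands still between calls to the robot, and variables do not carry over. Pictures are saved under pics/ and viewed, about 8 in all and at most 12, crops included, and the job is handed in when it is done.

Besides the shell and the picture viewer there is one more tool, called after "Call:" by a JSON object that holds its "op" and its "data", one argument or row to a line. jog_arm: Moves the arm, as the interface text tells. Its arguments: {"type":"object","properties":{"translation":{"type":"array"},"turn":{"type":"array"},"grip":{"type":"number"},"grip_force":{"type":"number"}},"required":["translation","turn"]}

```bash
mkdir -p pics; ls; python3 - <<'E'
from workcell import manip
import cv2,numpy as np
print(manip.get_obs(), manip.hold_point_z)
ims=[]
for n in("top","side"):
    p=manip.camera(n); ims.append(p["frame"]); print(n,p["mtx"].round(1).tolist(),p["pose"].round(3).tolist())
    for l in("vase","stand"):
        for d in manip.outline_of(p,l): print(l,d["extent"],round(d["confidence"],2))
    for l in("vase","stand_top","vase_belly","ashtray","lighter_case","bell","coasters"):
        print(l,[(np.round(d["at"],1).tolist(),round(d["confidence"],2)) for d in manip.pinpoint(p,l)])
    cv2.imwrite(f"pics/{n}0.png",p["frame"][:,:,::-1])
E
```

```text
pics
{'clock': 0.0, 'joint_pos': array([ 1.1744482 ,  0.33286917, -0.06471805,  1.46091156,  0.02161322,
        1.34989129, -0.08849982]), 'joint_velocities': array([ 0.00062438, -0.00062793,  0.00071983,  0.00048635, -0.0006376 ,
       -0.00107185, -0.0026443 ]), 'tau': array([ 4.42467708e-04, -6.25445580e+01,  4.89390583e-02, -3.91602373e+01,
        1.60836393e-02,  9.87326028e-03, -2.26171397e-05]), 'position': array([ 0.2280627 , -0.58151796,  0.23053188]), 'ee_rot': array([ 9.82585799e-01,  1.85808152e-01, -1.62685084e-04, -6.72199143e-04]), 'ft_force': array([ 0.33462138, -0.64934511,  0.42244757]), 'torque': array([ 0.01038368, -0.04970228,  0.06575095]), 'grip_width': 0.9988257464364276} 0.0187
top [[475.0, 0.0, 251.7], [0.0, 475.0, 196.5], [0.0, 0.0, 1.0]] [[-0.026, -0.996, 0.09, 0.423], [-1.0, 0.025, -0.017, 0.018], [0.015, -0.09, -0.996, 1.625], [0.0, 0.0, 0.0, 1.0]]
vase [238.4, 208.9, 250.8, 213.6] 0.44
vase [197.9, 232.7, 203.7, 243.4] 0.4
vase [([207.2, 174.7], 0.68), ([246.1, 211.9], 0.49), ([201.9, 238.7], 0.41)]
stand_top [([235.8, 207.6], 0.73)]
vase_belly [([24
[... 151 characters left out ...]
9, 210.0], 0.41)]
coasters [([240.7, 161.3], 0.95)]
side [[393.0, 0.0, 256.4], [0.0, 393.0, 190.5], [0.0, 0.0, 1.0]] [[-0.928, -0.179, 0.327, 0.21], [-0.372, 0.481, -0.794, 0.881], [-0.016, -0.858, -0.513, 0.613], [0.0, 0.0, 0.0, 1.0]]
vase [263.4, 178.8, 279.4, 201.6] 0.69
vase [280.1, 224.9, 297.8, 253.3] 0.63
vase [205.4, 204.8, 216.1, 230.4] 0.51
stand [247.1, 193.2, 282.4, 222.8] 0.91
vase [([285.2, 248.2], 0.71), ([270.5, 199.7], 0.46)]
stand_top [([266.1, 202.6], 0.93)]
vase_belly [([269.0, 194.9], 0.78), ([288.1, 247.2], 0.75), ([211.2, 224.1], 0.55)]
ashtray [([290.8, 191.1], 0.68)]
lighter_case [([317.6, 231.4], 0.75)]
bell [([242.2, 244.6], 0.72)]
coasters [([216.6, 204.4], 0.74)]
```

```bash
cat > h.py <<'E'
from workcell import manip
import cv2,numpy as np
def ray(p,uv,fish=False):
    K=p["mtx"];x=(uv[0]-K[0,2])/K[0,0];y=(uv[1]-K[1,2])/K[1,1]
    if fish:
        r=np.hypot(x,y);d=np.array([np.sin(r)*x/r,np.sin(r)*y/r,np.cos(r)])
    else: d=np.array([x,y,1.])
    return p["pose"][:3,3],p["pose"][:3,:3]@d
def at(p,uv,z,fish=False):
    o,d=ray(p,uv,fish);return (o+d*(z-o[2])/d[2])
def proj(p,X,fish=False):
    T=np.linalg.inv(p["pose"]);c=T[:3,:3]@np.asarray(X)+T[:3,3];K=p["mtx"]
    if fish:
        r=np.hypot(c[0],c[1]);th=np.arctan2(r,c[2]);x,y=c[:2]/r*th
    else: x,y=c[:2]/c[2]
    return np.array([K[0,0]*x+K[0,2],K[1,1]*y+K[1,2]])
E
python3 - <<'E'
from h import *
t=manip.camera("top");s=manip.camera("side")
print("top stand",at(t,(235.8,207.6),.036),"vase belly",at(t,(244.4,211.4),.05),at(t,(246.1,211.9),.036))
print("side",at(s,(266.1,202.6),.036),at(s,(269,194.9),.05),at(s,(270.5,199.7),.036))
for n,a,b in(("ash",(282.9,213.2),(290.8,191.1)),("light",(233,257.6),(317.6,231.4)),("bell",(194.9,210),(242.2,244.6)),("coast",(240.7,161.3),(216.6,204.4)),("other1",(207.2,174.7),(211,229)),("other2",(201.9,238.7),(285.2,248.2))): print(n,at(t,a,0),at(s,b,0))
a=cv2.resize(t["frame"][110:310,140:360],None,fx=2.5,fy=2.5,interpolation=2)
b=cv2.resize(s["frame"][140:290,150:370],None,fx=2.5,fy=2.5,interpolation=2)
cv2.imwrite("pics/a.png",a[:,:,::-1]);cv2.imwrite("pics/b.png",b[:,:,::-1])
E
```

```text
top stand [0.52938647 0.045395   0.036     ] vase belly [0.51509881 0.01692667 0.05      ] [0.51410341 0.0112689  0.036     ]
side [0.52918034 0.03903151 0.036     ] [0.52777653 0.02013235 0.05      ] [0.52305973 0.0209636  0.036     ]
ash [ 0.50854597 -0.11482712  0.        ] [ 0.50188142 -0.09998817  0.        ]
light [0.36211611 0.05941847 0.        ] [0.37617732 0.06884368 0.        ]
bell [0.5270893 0.1859627 0.       ] [0.53656345 0.18727814 0.        ]
coast [0.69167845 0.0254006  0.        ] [0.67917338 0.04526005 0.        ]
other1 [0.64776754 0.14182602 0.        ] [0.63908768 0.15688407 0.        ]
other2 [0.42872291 0.1636912  0.        ] [0.43291271 0.16286498 0.        ]
```

View pics/a.png

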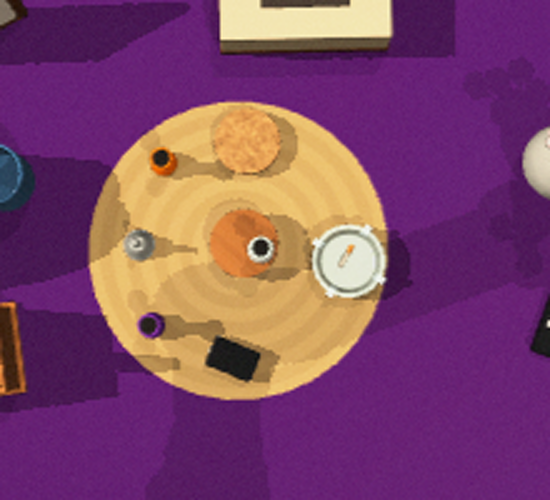

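View pics/b.png

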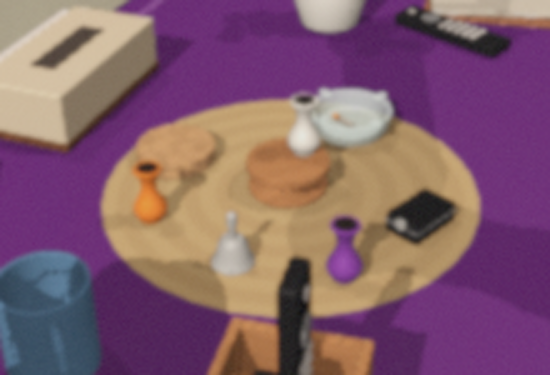

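The top crop shows the white vase at about (261,248), right of the stand's centre at (244,243). That is mostly the −y side, between the stand's centre and the ashtray at (348,261). The side crop agrees, with the vase at (303,125) on the far edge of the stand. Next I move to a hover on the −y side for a closer look, with the jaw axis across the push direction.

Call:
{"op": "jog_arm", "data": {
  "translation": [
    [15,25,0],
    [35,60,0],
    [55,95,0],
    [75,130,0],
    [95,165,0],
    [115,200,0],
    [135,235,0],
    [155,270,0],
    [170,305,0],
    [185,340,0],
    [195,370,0],
    [200,380,0]
  ],
  "turn": [4,9,14,19,24,29,34,39,44,49,52,52],
  "grip": 22
}}

```text
clock: 2.1
position: [0.4299, -0.1969, 0.2318]
ee_rot: [0.799, 0.601, 0.001, 0.0]
ft_force: [0.2, -0.2, 0.6]
grip_width: 0.262
```

Call:
{"op": "jog_arm", "data": {
  "translation": [
    [15,25,0],
    [30,55,-5],
    [45,85,-10],
    [60,110,-15],
    [70,125,-20],
    [70,125,-20],
    [70,125,-20]
  ],
  "turn": [0,0,0,0,0,0,0]
}}

```text
clock: 2.68
position: [0.4999, -0.0715, 0.2115]
ee_rot: [0.799, 0.602, 0.0, -0.0]
ft_force: [-0.4, -0.8, -0.8]
grip_width: 0.258
```

```bash
cat > look.py <<'E'
from h import *
import sys
o=manip.get_obs();print(o["clock"],o["position"].round(4),o["ee_rot"].round(3),o["ft_force"].round(2),o["grip_width"].round(3))
for n in sys.argv[2:]:
    p=manip.camera(n);f=n=="wrist"
    if f: print(p["mtx"].round(1).tolist(),p["pose"].round(3).tolist())
    for l,z in(("stand_top",.036),("vase",.036),("vase_belly",.05)):
        for d in manip.pinpoint(p,l): print(n,l,np.round(d["at"],1),round(d["confidence"],2),at(p,d["at"],z,f).round(4))
    for l in("vase","stand"):
        for d in manip.outline_of(p,l):
            print(n,l,np.round(d["extent"],1),round(d["confidence"],2))
    cv2.imwrite(f"pics/{sys.argv[1]}_{n}.png",p["frame"][:,:,::-1])
    np.savez(f"pics/{sys.argv[1]}_{n}.npz",**{k:p[k] for k in("frame","mtx","pose")})
E
python3 look.py h wrist top side
```

```text
Traceback (most recent call last):
  File "look.py", line 3, in <module>
    o=manip.get_obs();print(o["clock"],o["position"].round(4),o["ee_rot"].round(3),o["ft_force"].round(2),o["grip_width"].round(3))
                                                                                                          ^^^^^^^^^^^^^^^^^^^^^
AttributeError: 'float' object has no attribute 'round'
```

```bash
sed -i 's/,o\["grip_width"\].round(3)//' look.py; python3 look.py h wrist top side
```

```text
2.6833 [ 0.4999 -0.0715  0.2115] [ 0.799  0.602  0.    -0.   ] [-0.43 -0.82 -0.77]
[[297.3, 0.0, 257.2], [0.0, 297.3, 188.7], [0.0, 0.0, 1.0]] [[0.961, -0.262, -0.087, 0.522], [-0.276, -0.913, -0.3, 0.005], [-0.001, 0.312, -0.95, 0.355], [0.0, 0.0, 0.0, 1.0]]
wrist vase [254.3  84.3] 0.65 [0.5219 0.0165 0.036 ]
wrist vase_belly [254.4  81.6] 0.77 [0.5228 0.0186 0.05  ]
wrist vase [236.5  67.3 271.  100.2] 0.63
wrist vase [127.2   0.  153.4  12.8] 0.61
wrist stand [213.7  20.8 300.8 102.2] 0.71
top stand_top [236.4 205. ] 0.83 [0.5381 0.0432 0.036 ]
top vase [243.6 215.4] 0.6 [0.5026 0.0199 0.036 ]
top vase [203.7 242.3] 0.49 [0.4165 0.1547 0.036 ]
top vase [207.6 174.3] 0.4 [0.6441 0.1377 0.036 ]
top vase_belly [199.9 239.6] 0.66 [0.4257 0.1658 0.05  ]
top vase_belly [207.7 175. ] 0.61 [0.6398 0.1364 0.05  ]
top vase_belly [242.7 209.8] 0.58 [0.5206 0.0224 0.05  ]
top stand [223.5 191.8 248.5 221.1] 0.95
side stand_top [265.4 202.5] 0.67 [0.5311 0.0392 0.036 ]
side vase [209.5 229.6] 0.65 [0.6162 0.203  0.036 ]
side vase [270.4 203. ] 0.61 [0.5175 0.0368 0.036 ]
side vase [286.8 248.8] 0.53 [0.4157 0.2058 0.036 ]
side vase_belly [210.6 222.8] 0.79 [0.6169 0.1935 0.05  ]
side vase_belly [274.2 193.3] 0.63 [0.5173 0.0072 0.05  ]
side vase_belly [284.3 245. ] 0.5 [0.4202 0.2114 0.05  ]
side vase [203.3 204.7 218.9 230.3] 0.75
side vase [279.4 224.8 297.5 254.7] 0.63
side vase [261.5 176.8 278.9 200.7] 0.54
side stand [248.2 194.9 283.6 223.2] 0.69
```

View pics/h_wrist.png

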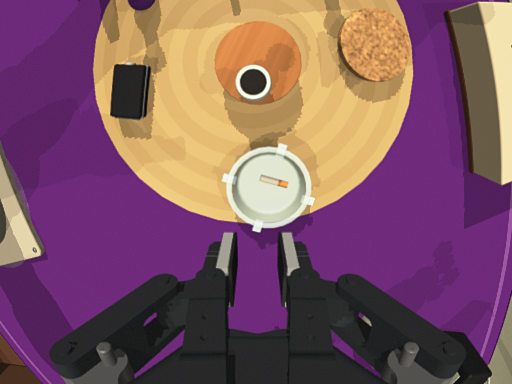

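The wrist view shows the stand centred near (258,62), with the vase lip at (253,82), nearer the gripper. The ashtray at (268,187) lies in front of the fingertips, which are near (237,235) and (287,235). I'll fit the stand and lip circles by colour.

```bash
cat > fit.py <<'E'
from h import *
import sys
from scipy.optimize import least_squares
def circ(P,R):
    f=lambda c:np.hypot(P[:,0]-c[0],P[:,1]-c[1])-R
    r=least_squares(f,P.mean(0),loss="soft_l1",f_scale=.0015);return r.x,np.sqrt(np.mean(f(r.x)**2))
def measure(p,draw=None):
    im=p["frame"];S=4
    big=cv2.resize(im,None,fx=S,fy=S,interpolation=cv2.INTER_CUBIC)
    c=proj(p,(.53,.04,.036),True);hsv=cv2.cvtColor(cv2.GaussianBlur(big,(0,0),3),cv2.COLOR_RGB2HSV)
    H,s,V=hsv[...,0].astype(int),hsv[...,1],hsv[...,2]
    yy,xx=np.mgrid[:H.shape[0],:H.shape[1]]/S
    near=np.hypot(xx-c[0],yy-c[1])<75
    stand=(near&(H<=14)&(s>110)&(V>90)).astype(np.uint8)
    white=(near&(s<60)&(V>130)).astype(np.uint8)
    out=[]
    def big1(m,seed):
        n,l,st,ce=cv2.connectedComponentsWithStats(m)
        k=[i for i in range(1,n) if st[i,4]>300]
        k=min(k,key=lambda i:np.hypot(*(ce[i]/S-seed))) ;return (l==k).astype(np.uint8)
    stand=big1(stand,c)
    w=big1(white,c)
    for m,z,R in((stand,.036,.046),(w,.098,.015)):
        cs,_=cv2.findContours(m,cv2.RETR_EXTERNAL,cv2.CHAIN_APPROX_NONE)
        k=max(cs,key=len)[:,0,:]
        q=cv2.convexHull(k)[:,0,:] if R>.03 else k
        P=np.array([at(p,(u+.5)/S-.5,z,True)[:2] for u in q.astype(float)])
        x,e=circ(P,R);fr=least_squares(lambda c:np.hypot(P[:,0]-c[0],P[:,1]-c[1])-c[2],[*x,R],loss="soft_l1",f_scale=.001).x
        out.append(x);print(z,"centre",x.round(4),"rms",round(e,4),"free R",fr.round(4),len(q))
        cv2.drawContours(big,[k.reshape(-1,1,2)],-1,(0,255,0),1)
    d=out[0]-out[1];print("vase->stand mm",(d*1000).round(1),"dist",(np.hypot(*d)*1000).round(1),"dir deg",np.degrees(np.arctan2(d[1],d[0])).round(1))
    if draw:
        x0,y0=np.clip((c*S-240).astype(int),0,None);cv2.imwrite(draw,big[y0:y0+480,x0:x0+480,::-1])
    return out
if __name__=="__main__":
    p=dict(np.load(sys.argv[2])) if len(sys.argv)>2 else manip.camera("wrist")
    o=manip.get_obs();print(o["clock"],o["position"].round(4),o["ft_force"].round(2))
    q=o["ee_rot"];print("yaw",np.degrees(2*np.arctan2(q[1],q[0])).round(1))
    measure(p,f"pics/{sys.argv[1]}.png")
E
python3 fit.py f0 pics/h_wrist.npz
```

```text
3.5833 [ 0.4999 -0.0719  0.2118] [-0.17 -0.13  0.06]
yaw 73.9
0.036 centre [0.5319 0.039 ] rms 0.0008 free R [0.532  0.0389 0.0452] 78
0.098 centre [0.5214 0.0163] rms 0.0003 free R [0.5214 0.0163 0.0151] 400
vase->stand mm [10.5 22.8] dist 25.1 dir deg 65.2
```

View pics/f0.png

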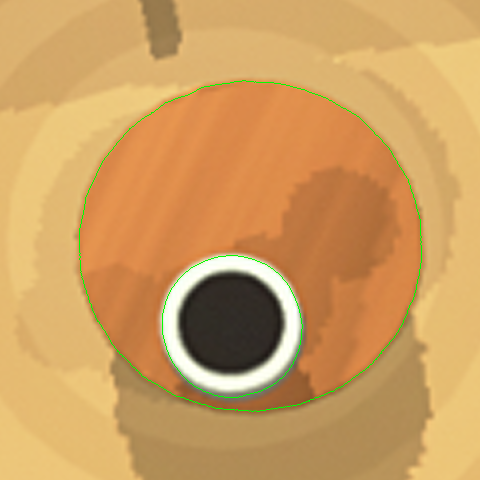

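The fit is good: radius 45.2 mm for the stand and 15.1 mm for the lip, with a 25 mm offset in direction 65°. I'll line up behind the vase, fingers 22 mm apart as a two-point fork, and descend about 45 mm behind its axis.

Call:
{"op": "jog_arm", "data": {
  "translation": [
    [1,20,-20],
    [2,38,-50],
    [2.5,46,-85],
    [2.5,47,-115],
    [2.5,47,-140],
    [2.5,47,-155],
    [2.5,47,-165],
    [2.5,47,-170],
    [2.5,47,-170],
    [2.5,47,-170]
  ],
  "turn": [-2,-4,-7,-9,-9,-9,-9,-9,-9,-9]
}}

```text
clock: 4.42
position: [0.503, -0.0249, 0.0426]
ee_rot: [0.844, 0.537, 0.001, 0.001]
ft_force: [0.3, 0.8, 0.2]
grip_width: 0.255
```

```bash
python3 look.py d wrist; python3 fit.py f1 pics/d_wrist.npz
```

```text
4.4167 [ 0.503  -0.0249  0.0426] [0.844 0.537 0.001 0.001] [0.33 0.75 0.18]
[[297.3, 0.0, 257.2], [0.0, 297.3, 188.7], [0.0, 0.0, 1.0]] [[0.906, -0.403, -0.132, 0.537], [-0.424, -0.86, -0.283, 0.048], [0.001, 0.312, -0.95, 0.186], [0.0, 0.0, 0.0, 1.0]]
wrist stand_top [255.7 109.5] 0.89 [0.533  0.0409 0.036 ]
wrist vase [48.3 31.8] 0.81 [0.4461 0.1428 0.036 ]
wrist vase [257.1 159.1] 0.8 [0.5229 0.0175 0.036 ]
wrist vase_belly [37.5 26.5] 0.77 [0.449  0.1421 0.05  ]
wrist vase_belly [252.8 167.3] 0.59 [0.5207 0.0176 0.05  ]
wrist vase_belly [254.8 113.3] 0.58 [0.5323 0.0401 0.05  ]
wrist vase [ 0.   1.5 58.3 54.9] 0.78
wrist vase [207.8 131.4 297.4 248.8] 0.76
wrist stand [168.2  26.6 343.7 184.5] 0.8
4.7167 [ 0.5027 -0.025   0.0424] [-0.51 -0.71  0.65]
yaw 64.9
0.036 centre [0.5264 0.0323] rms 0.0073 free R [0.5295 0.0399 0.0384] 127
0.098 centre [0.5302 0.0404] rms 0.0059 free R [0.5275 0.0301 0.0097] 808
vase->stand mm [-3.8 -8.1] dist 9.0 dir deg -115.4
```

View pics/d_wrist.png

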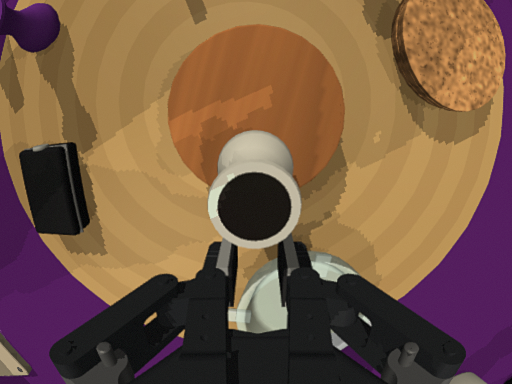

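The fork is aligned: the lip is at (254,205), centred between the fingers at (230,245) and (288,245). I start a slow push.

Call:
{"op": "jog_arm", "data": {
  "translation": [
    [1.3,2.7,-0.5],
    [2.5,5.4,-1],
    [3.8,8.2,-1],
    [5,10.9,-1],
    [5.9,12.7,-1],
    [6.7,14.5,-1],
    [7.6,16.3,-1],
    [8.4,18.1,-1],
    [9.2,20,-1],
    [10.1,21.8,-1],
    [10.9,23.6,-1],
    [11.8,25.4,-1]
  ],
  "turn": [0,0,0,0,0,0,0,0,0,0,0,0]
}}

```text
clock: 5.72
position: [0.5146, 0.0005, 0.0414]
ee_rot: [0.844, 0.537, 0.001, 0.001]
ft_force: [0.1, -0.2, 0.4]
grip_width: 0.257
```

```bash
python3 look.py e wrist
```

```text
5.7167 [5.146e-01 5.000e-04 4.140e-02] [0.844 0.537 0.001 0.001] [ 0.08 -0.22  0.43]
[[297.3, 0.0, 257.2], [0.0, 297.3, 188.7], [0.0, 0.0, 1.0]] [[0.906, -0.403, -0.132, 0.548], [-0.424, -0.86, -0.283, 0.073], [0.001, 0.312, -0.95, 0.184], [0.0, 0.0, 0.0, 1.0]]
wrist stand_top [254.4 166.3] 0.7 [0.5317 0.0403 0.036 ]
wrist vase [259.5 202.8] 0.6 [0.5257 0.021  0.036 ]
wrist vase [44.  63.1] 0.58 [0.4476 0.1518 0.036 ]
wrist vase_belly [256.  210.8] 0.86 [0.5245 0.0228 0.05  ]
wrist vase [215.6 177.2 298.2 298. ] 0.89
wrist vase [ 0.  39.8 58.9 91. ] 0.84
wrist stand [170.   78.7 341.6 236.1] 0.89
```

View pics/e_wrist.png

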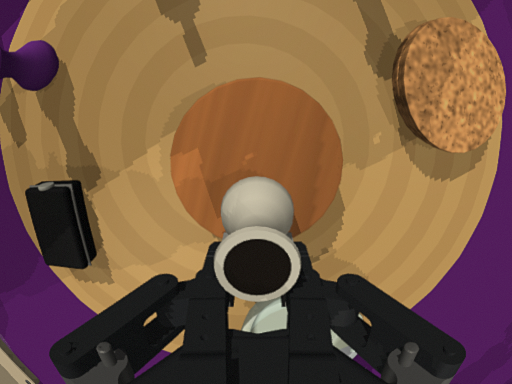

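The vase is sliding upright in the fork. Its belly is at about (256,211) px, which puts its axis 24.5 mm ahead of the TCP as planned. About 18 mm remain, so I push on slightly short of that, then back off and check.

Call:
{"op": "jog_arm", "data": {
  "translation": [
    [0.7,1.6,0],
    [1.4,3.2,0],
    [2.1,4.8,0],
    [2.8,6.4,0],
    [3.4,8,0],
    [4,9.6,0],
    [4.7,11.2,0],
    [5.4,12.8,0],
    [6,14,0],
    [6.5,15,0],
    [6.8,16,0],
    [6.8,16,0]
  ],
  "turn": [0,0,0,0,0,0,0,0,0,0,0,0]
}}

```text
clock: 7.02
position: [0.5214, 0.0166, 0.0414]
ee_rot: [0.844, 0.537, 0.001, 0.001]
ft_force: [-1.2, -0.3, -0.1]
grip_width: 0.261
```

Call:
{"op": "jog_arm", "data": {
  "translation": [
    [-2,-4,0],
    [-5,-11,0],
    [-10,-22,0],
    [-16,-35,5],
    [-20,-44,20],
    [-23,-50,50],
    [-25,-55,85],
    [-25,-55,115],
    [-25,-55,140],
    [-25,-55,155],
    [-25,-55,160],
    [-25,-55,160]
  ],
  "turn": [0,0,0,0,0,0,0,0,0,0,0,0]
}}

```text
clock: 8.02
position: [0.4967, -0.039, 0.2023]
ee_rot: [0.844, 0.537, 0.002, 0.001]
ft_force: [0.1, -0.2, -0.4]
grip_width: 0.261
```

```bash
python3 look.py g wrist; python3 fit.py f2 pics/g_wrist.npz
```

```text
8.0167 [ 0.4967 -0.039   0.2023] [0.844 0.537 0.002 0.001] [ 0.11 -0.22 -0.45]
[[297.3, 0.0, 257.2], [0.0, 297.3, 188.7], [0.0, 0.0, 1.0]] [[0.906, -0.404, -0.13, 0.53], [-0.424, -0.86, -0.284, 0.034], [0.003, 0.312, -0.95, 0.345], [0.0, 0.0, 0.0, 1.0]]
wrist vase [128.1  38.6] 0.95 [0.4344 0.1548 0.036 ]
wrist vase [254.6  89. ] 0.62 [0.5312 0.0393 0.036 ]
wrist vase_belly [124.7  35.3] 0.72 [0.4368 0.1548 0.05  ]
wrist vase [ 92.7  19.8 142.8  53.2] 0.59
wrist vase [238.3  69.3 270.7 104. ] 0.57
wrist stand [210.   47.2 298.5 131.8] 0.74
8.3167 [ 0.4959 -0.0384  0.2003] [-0.5 -0.2 -0.5]
yaw 65.0
0.036 centre [0.5318 0.0395] rms 0.0008 free R [0.5319 0.0394 0.0452] 78
0.098 centre [0.5313 0.0385] rms 0.0003 free R [0.5313 0.0385 0.0147] 404
vase->stand mm [0.5 1. ] dist 1.2 dir deg 62.5
```

View pics/f2.png

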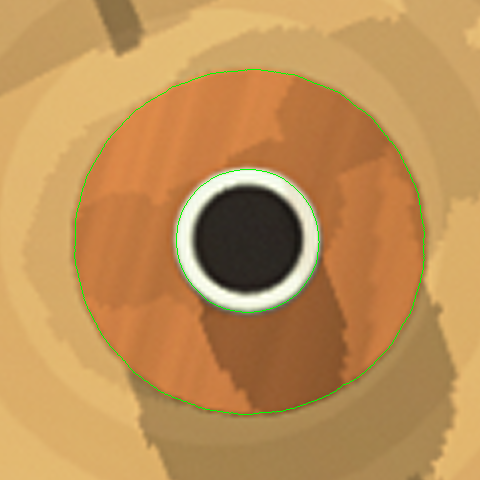

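The vase stands in the middle, with the lip at (248,240) and the stand at (249,241) in the crop. The fit gives a 1.2 mm offset and the hand is well clear, so I hand in.

```bash
python3 -c "
from workcell import manip
print(manip.hand_in())"
```

```text
the job is handed in; nothing more can be done
None
```

The white vase now stands upright and free in the middle of its stand, and I've handed the job in. I slid it about 24 mm in two slow, level pushes below its belly, using the slightly opened fingertips as a fork. Then I backed the hand straight off and up.

- **Final position:** the last wrist picture puts the vase 1.2 mm from the stand's centre, against the 6 mm allowed. The detection network's estimate of the vase's foot agrees within about 1 mm.
- **Stand and forces:** the stand measured within about 0.5 mm of where it started. Wrist force readings at the end of each move stayed near noise level, about 1 N. I did not measure the force on the vase itself.
- **Other things on the table:** I steered clear of them but did not measure them again afterwards.
- **Time:** the clock was at about 8.3 s of the 42 s allowed.

**Checks that disagreed:**
- The first network readings from the top and side cameras scattered by up to about 2 cm, so I relied on the wrist-camera circle fits instead.
- One close-range circle fit failed because the vase's body merged with its lip. I discarded it.

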